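Show which cutting die belongs in the empty tray bay

ROBOT

A 6-joint arm with a two-finger parallel gripper is mounted at the origin on the work surface. World frame = base frame: x ahead of the robot, y to its left, z up, the work surface at z = 0. Lengths are in m, angles in degrees, forces in N, time in s.
With the tool pointing down it reaches from about 0.275 to 1 m from the base axis. Payload 8.4 kg.
Tool frame: the origin (TCP) lies at the very end of the fingers, on their centre line; the grasp point (between the pads) lies 19 mm behind it; z points along the fingers, y is the direction in which the jaws open and shut (so a half turn about z gives the same grasp; the last joint's range is limited). The gripper opens to 85 mm and grips with 20 to 120 N. Pads are 22 mm wide; open, the fingers measure 114 mm over their backs; the gripper's body (76 mm by 85 mm) begins 54 mm behind the grasp point. The pads swing forward as they close: fully open they stand 13 mm farther back than shut.
Start: joints at [-73.419, 20.225, 93.587, -0, 66.188, -0.138], TCP at [0.18, -0.599, 0.231] pointing down, gripper open.
Joint ranges: [-150.9, 150.9], [-52.94, 120.26], [3.33, 152.33], [-74.26, 254.26], [0, 154.13], [-172.89, 172.89]. Speed limits (degrees/s): [127.2, 127.2, 159.86, 180, 180, 180].

INTERFACE

Orientations are given as [roll, pitch, yaw] about the fixed x, y, z axes, in that order (R = Rz(yaw) Ry(pitch) Rx(roll)).
In Python, from station import robot, imaging gives the robot as it stands. The module is installed in compiled form; this text tells all that it offers.
- The arm moves only by the shell command python3 -m jog 'ROWS' [FORCE]. ROWS is JSON, one flat list of numbers, 5 for each row, row after row: the closure, from 0 (fully open) to 1 (shut), then the shift along the tool's x, y, z in cm, then the turn about the tool's z in degrees. A call has 1 to 8 rows; each row is the pose to reach, as a shift and turn from the pose measured when the call began, along the tool's axes at that moment; what a row does not reach only later rows make up. A row lasts 1/12 s, in which the tool goes at most 41.7 mm and 7.16 degrees, less where a joint would pass 70% of its speed; a pose out of reach is approached as far as the arm can. A call with a gripper value outside its range is refused whole. The fingers move at their own pace and stop on an object; FORCE is the grip in N (left out, the last holds). Time passes only in rows, so rows that repeat a pose let the fingers close. It gives the time, the measured TCP pose, the force and the opening at its end, in the units of the state.
- robot.read_state(): the state, without advancing time (a new reading comes with each control period).
- imaging.capture(name): name is "scene" or "side" or "wrist"; returns a dict with "image" (420x560x3 uint8, red, green, blue), "vertical_fov" (degrees; the focal length in pixels is half the picture's height over the tangent of half this angle, whatever the lens; pixels are square), "cx", "cy" (the principal point, pixels), "eye" and "rotation" of the camera in the world. Camera axes: x right, y down, z forward; pixel columns grow to the right and rows downward; lengths in m; the calibration is good to about 2 mm. The wrist camera is an equidistant fisheye: a pixel r from the principal point sees the ray r / f radians off the axis. A picture is of the moment at which its call begins. There is no depth.
- robot.hand_in(): hands the job in, once; it reports no verdict.
The state is a dict: "clock": time; "q": joint angles; "dq": joint speeds; "effort": joint torques, N m; "tcp_pos": TCP position; "tool_rot": TCP orientation; "contact_force": force on the tool from outside, world axes, zero at the start; "ft_torque": the same for the moment, N m; "width": finger opening in m.
Only numpy, scipy, OpenCV 4.12 (cv2) and the standard library are available. Lean on these libraries where they do the work, as an engineer would, in place of code of your own. Each camera call takes 0.05 s, during which the arm holds its last target.

TASK

Show a workmate which cutting die to put away and where it goes. First point down at the middle of the die with the pointed end, fingertips a finger's breadth or two above it, and stay there for two seconds; then point down in the same way at the middle of the one empty bay of the die tray, stay there for two seconds and finish still pointing at it. Touch and move nothing, and do not come down over any other die.

Things in the scene. Friction and masses are not known exactly. Their poses are not given: they have to be found in the camera images.
- pointed_die: loose cutting die of plain steel strip bent to a closed outline, open in the middle like a cookie cutter, standing on the bench in front of the tray, 32 mm tall, 100 mm long (along its x), 46 mm wide (along its y), strip 4 mm thick, 0.17 to 0.35 kg; its +x end comes to a point like an arrow head, its -x end is straight across. Origin at the centre of its footprint, on its underside; z up.
- pointed_die_top (a point): centre of the top of the pointed die, 32 mm above the die's origin (and above the bench)
- round_die: loose cutting die of plain steel strip bent to a closed outline, open in the middle like a cookie cutter, standing on the bench in front of the tray, 32 mm tall, 100 mm long (along its x), 46 mm wide (along its y), strip 4 mm thick, 0.17 to 0.35 kg; its +x end is a half circle, its -x end is straight across. Origin at the centre of its footprint, on its underside; z up.
- square_die: loose cutting die of plain steel strip bent to a closed outline, open in the middle like a cookie cutter, standing on the bench in front of the tray, 32 mm tall, 100 mm long (along its x), 46 mm wide (along its y), strip 4 mm thick, 0.17 to 0.35 kg; a plain rectangle, both ends straight across. Origin at the centre of its footprint, on its underside; z up.
- ring_die: loose steel-strip cutting die, a ring 56 mm across and 32 mm tall, standing in one bay of the tray (top 38 mm above the bench). Origin at the centre of its footprint, on its underside; z up.
- oblong_die: loose steel-strip cutting die, a slot outline with both ends half round, 94 mm long, 46 mm wide, 32 mm tall, standing in one bay of the tray (top 38 mm above the bench). Origin at the centre of its footprint, on its underside; z up.
- tray: fixed dark wooden die tray at the back of the work area, 124 mm (x) by 276 mm (y), with three equal bays in a row along its y, 90 mm from centre to centre; floor 6 mm above the bench, outer walls and two dividers 6 mm thick, rim 22 mm above the bench. The ring die and the oblong die stand in two bays; which bay is empty changes. Origin on the bench under its centre.
- empty_bay_mouth (a point): centre of the mouth of the empty bay, level with the tray's rim (22 mm above the bench, 16 mm above the bay's floor); the bay is 84 mm along the row of bays and 112 mm across it
Mind the look-alikes: they are no part of the job. What is shaped like the square_die but blue or yellow is not meant.

How it is judged (in metres and radians):
On the way, in this order (a step that is already met when the one before it is completed fails the run):
1. the fingertips point down at the middle of the pointed die, just above it without touching, for 1.5 s (horizontal distance between the grasp point and pointed_die_top below 0.03 m and z of the grasp point in the frame of pointed_die_top between 0.012 and 0.085 m and contact force between the fingers and anything else below 0.5 N), for 1.5 s.
2. then they point down at the middle of the empty bay, just above it without touching, for 1.5 s (horizontal distance between the grasp point and empty_bay_mouth below 0.03 m and z of the grasp point in the frame of empty_bay_mouth between 0.005 and 0.085 m and contact force between the fingers and anything else below 0.5 N), for 1.5 s.
At the end, for the whole second after the job is handed in: the grasp point between the fingertips (18 to 19 mm behind the tips) is still within 30 mm sideways of the middle of the empty bay and 5 to 85 mm above the level of the tray's rim, the fingers touch nothing, and every die is at rest within 6 mm of where it stood (all of step 2 and distance of each of pointed_die, round_die, square_die, ring_die, oblong_die from where it was at the start of the episode below 0.006 m and linear speed of each of pointed_die, round_die, square_die, ring_die, oblong_die below 0.02 m/s).
It fails at once if the robot touches anything (contact force between any of the fingers, the arm and anything else above 1 N).
It fails at once if a die is moved or lifted (distance of any of pointed_die, round_die, square_die, ring_die, oblong_die from where it was at the start of the episode above 0.006 m).
It fails at once if the fingers come down over another die (within 30 mm sideways of its middle, grasp point less than 90 mm above its underside) ((horizontal distance between the grasp point and round_die below 0.03 m and z of the grasp point in the frame of round_die below 0.09 m) or (horizontal distance between the grasp point and square_die below 0.03 m and z of the grasp point in the frame of square_die below 0.09 m) or (horizontal distance between the grasp point and ring_die below 0.03 m and z of the grasp point in the frame of ring_die below 0.09 m) or (horizontal distance between the grasp point and oblong_die below 0.03 m and z of the grasp point in the frame of oblong_die below 0.09 m)).
It also fails if it takes over 40 s, if anything falls off the work surface, if the arm or the gripper's body presses on something with over 40 N, if the wrist force passes 120 N, or if a joint passes its speed limit or range.

## Working session

There is one attempt and no reset: what is moved stays moved. The work goes in short steps, Python scripts to look and compute and a shell command to move; the robot and the scene stay as the last step left them, time stands still between calls to the robot, and variables do not carry over. Pictures are saved under pics/ and viewed, and the job is handed in when it is done.

```bash
mkdir -p pics
cat > h.py <<'E'
import numpy as np, cv2
from station import robot, imaging
def snap(n,f):
    c=imaging.capture(n); cv2.imwrite(f,c["image"][:,:,::-1]); 
    import pickle; pickle.dump(c,open(f+".pkl","wb")); return c
def ray(c,u,v,z):
    f=210/np.tan(np.radians(c["vertical_fov"])/2)
    d=np.array([(u-c["cx"])/f,(v-c["cy"])/f,1.])
    d=np.array(c["rotation"])@d; e=np.array(c["eye"]); return e+d*(z-e[2])/d[2]
E
python3 - <<'E'
from h import *
for n in("scene","side"):
    c=snap(n,f"pics/{n}0.png"); print(n,c["eye"],c["vertical_fov"],c["cx"],c["cy"])
s=robot.read_state(); print(s["clock"],s["tcp_pos"],s["tool_rot"],s["contact_force"],s["width"])
E
```

```text
scene [1.04826945 0.2896964  0.49355321] 47.783412684234946 288.3466145787768 208.16971396514833
side [ 0.31959192 -0.45123366  0.55139492] 46.19673982275538 287.1688694491098 205.10429545696982
0.1 [ 0.17969903 -0.59816855  0.23062377] [-1.79929053e+02 -4.83696665e-04  1.67187161e+01] [ 0.06766476 -0.02811613 -0.39402916] 0.08533836783388146
```

View pics/scene0.png

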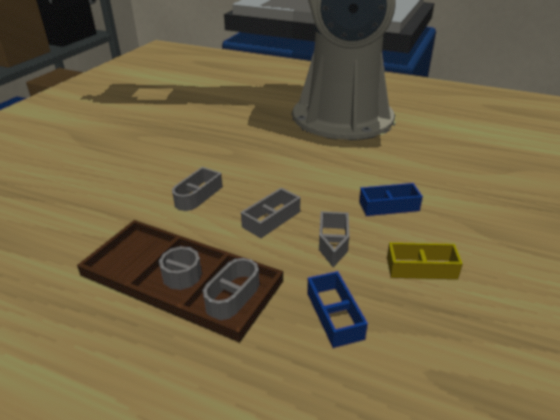

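View pics/side0.png

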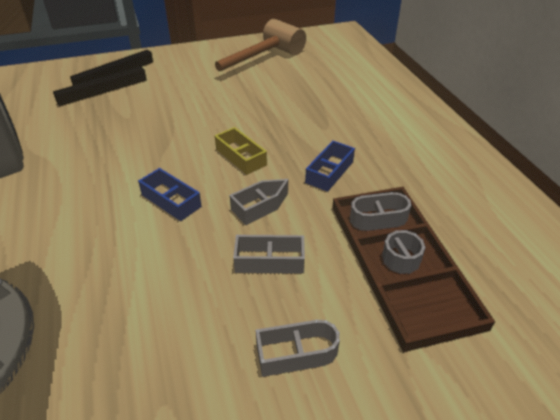

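In the scene view the candidates for the pointed die are round grey (198,189), square grey (271,212), arrow-tipped grey (334,238), blue (391,199) and (336,308), and yellow (424,260). I choose the arrow-tipped grey one, seen at (260,200) in the side view. The empty bay is the end bay, at scene (135,253) and side (433,303). Next I'll check both in close crops.

Run:
```python
import cv2,numpy as np
a=cv2.imread("pics/scene0.png");b=cv2.imread("pics/side0.png")
r=lambda i,x,y,w,h,s:cv2.resize(i[y:y+h,x:x+w],None,fx=s,fy=s,interpolation=cv2.INTER_CUBIC)
cv2.imwrite("pics/c1.png",np.hstack([r(a,300,200,66,75,6),r(b,225,170,66,75,6)]))
cv2.imwrite("pics/c2.png",np.vstack([r(a,70,215,220,120,2.5),r(b,325,220,220,130,2.5)]))
```

```text
(no output)
```

View pics/c1.png

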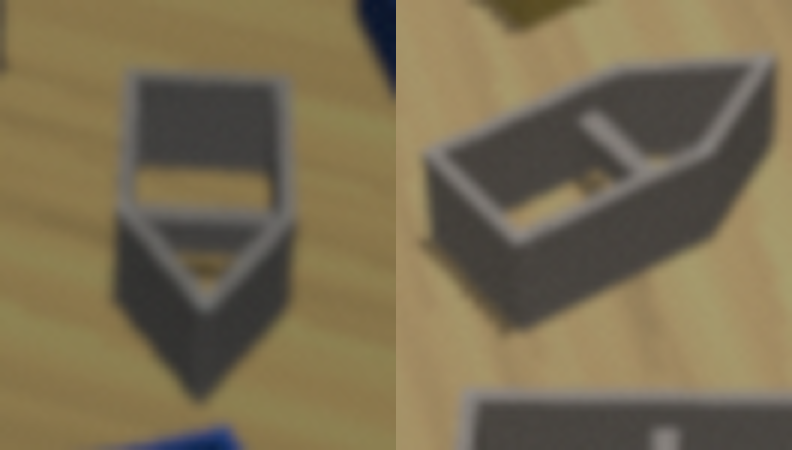

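View pics/c2.png

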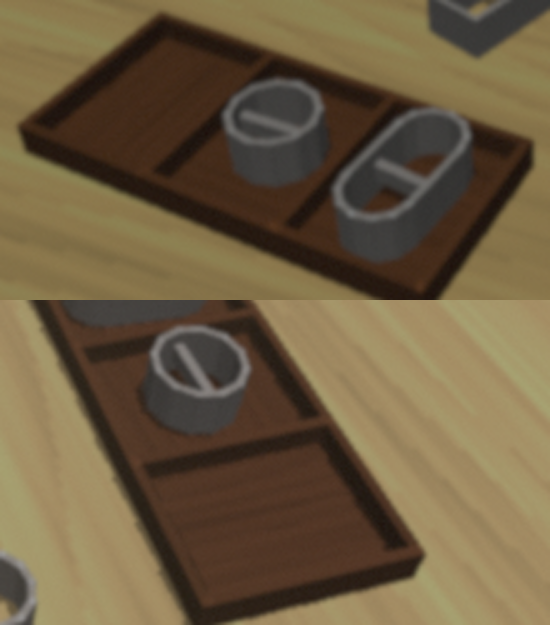

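The crops show a grey open outline with an arrow tip, which is the pointed die, and a bare end bay with the ring and the oblong in the other two. Next I'll compute positions.

Run:
```python
from h import *; import pickle
A=pickle.load(open("pics/scene0.png.pkl","rb"));B=pickle.load(open("pics/side0.png.pkl","rb"))
np.set_printoptions(precision=4,suppress=True)
def mid(c,t1,t2,tip,z=.032):
    p=[ray(c,*q,z) for q in(t1,t2,tip)]; m=(p[0]+p[1])/2
    print("die",(m+p[2])/2,"len",np.linalg.norm(p[2]-m),"w",np.linalg.norm(p[0]-p[1]),"yaw",np.degrees(np.arctan2(*(p[2]-m)[[1,0]])))
mid(A,(321.3,213),(348,213.3),(334.2,250)); mid(B,(230.7,195.8),(245.7,209.7),(287.7,180))
for q in((135.2,221),(78,267),(282.8,273),(242,332)): print("A tray",ray(A,*q,.022))
for q in((494.2,322),(407,342),(333,195),(405,188)): print("B tray",ray(B,*q,.022))
for n,q,z in(("round",(198,183),.032),("square",(271,206),.032),("ring",(180,260),.038),("obl",(232,280),.038),("blue",(391,192),.032),("blue2",(336,300),.032),("yel",(425,252),.032)): print(n,ray(A,*q,z))
for n,q,z in(("round",(298,337),.032),("square",(269,246),.032),("ring",(404,246),.038),("obl",(381,205),.038)): print(n,ray(B,*q,z))
```

```text
Traceback (most recent call last):
  File "h.py", line 9, in ray
    d=np.array(c["rotation"])@d; e=np.array(c["eye"]); return e+d*(z-e[2])/d[2]
                                                                           ~^^^
IndexError: invalid index to scalar variable.
```

```bash
cat > m.py <<'E'
from h import *; import pickle
A=pickle.load(open("pics/scene0.png.pkl","rb"));B=pickle.load(open("pics/side0.png.pkl","rb"))
from scipy.spatial.transform import Rotation as R
print(A["rotation"],B["rotation"])
for c in(A,B): c["rotation"]=R.from_euler("xyz",c["rotation"],degrees=True).as_matrix()
np.set_printoptions(precision=4,suppress=True)
def mid(c,t1,t2,tip,z=.032):
    p=[ray(c,*q,z) for q in(t1,t2,tip)]; m=(p[0]+p[1])/2
    print("die",(m+p[2])/2,"len",np.linalg.norm(p[2]-m),"w",np.linalg.norm(p[0]-p[1]),"yaw",np.degrees(np.arctan2(*(p[2]-m)[[1,0]])))
mid(A,(321.3,213),(348,213.3),(334.2,250)); mid(B,(230.7,195.8),(245.7,209.7),(287.7,180))
for q in((135.2,221),(78,267),(282.8,273),(242,332)): print("A tray",ray(A,*q,.022))
for q in((494.2,322),(407,342),(333,195),(405,188)): print("B tray",ray(B,*q,.022))
for n,q,z in(("round",(198,183),.032),("square",(271,206),.032),("ring",(180,260),.038),("obl",(232,280),.038),("blue",(391,192),.032),("blue2",(336,300),.032),("yel",(425,252),.032)): print(n,ray(A,*q,z))
for n,q,z in(("round",(298,337),.032),("square",(269,246),.032),("ring",(404,246),.038),("obl",(381,205),.038)): print(n,ray(B,*q,z))
E
python3 m.py
```

```text
[-125.74599315   -0.19356858  112.59831878] [-132.32893977   -0.5615531   -18.62771763]
die [0.4832 0.1343 0.032 ] len 0.0927246078771917 w 0.043844542069502 yaw 17.656903671365445
die [0.4811 0.1314 0.032 ] len 0.09665753601264289 w 0.041482885803409954 yaw 17.479303331971728
A tray [ 0.5735 -0.1779  0.022 ]
A tray [ 0.696  -0.1854  0.022 ]
A tray [0.5925 0.0931 0.022 ]
A tray [0.7097 0.0878 0.022 ]
B tray [ 0.6902 -0.193   0.022 ]
B tray [ 0.5703 -0.1839  0.022 ]
B tray [0.5893 0.098  0.022 ]
B tray [0.7104 0.0773 0.022 ]
round [ 0.4473 -0.1346  0.032 ]
square [0.4612 0.0155 0.032 ]
ring [ 0.6403 -0.0459  0.038 ]
obl [0.6473 0.0416 0.038 ]
blue [0.341  0.1918 0.032 ]
blue2 [0.622  0.1818 0.032 ]
yel [0.4796 0.2736 0.032 ]
round [ 0.4433 -0.1413  0.032 ]
square [0.4539 0.013  0.032 ]
ring [ 0.635  -0.0521  0.038 ]
obl [0.6431 0.0365 0.038 ]
```

The two views agree to about 3 mm. The pointed die's centre is near (0.482, 0.133), the empty bay near (0.635, -0.138), with neighbours well clear. From the start the die is +50.0 cm along tool x and -61.3 cm along tool y. I'll stay high and travel toward it.

```bash
python3 -m jog '[0.8,1,-1.2,0,0, 0.8,3,-3.7,0,0, 0.8,5.5,-6.7,0,0, 0.8,8,-9.8,0,0, 0.8,10.5,-12.9,0,0, 0.8,13,-15.9,0,0, 0.8,15,-18.4,0,0, 0.8,16,-19.6,0,0]' 20
```

```text
clock: 0.77
tcp_pos: [0.2768, -0.3608, 0.2305]
tool_rot: [-179.8, -0.0, 16.8]
contact_force: [-0.1, -0.5, -0.3]
width: 0.0171
```

```bash
python3 -m jog '[0.8,2,-2.4,0,0, 0.8,4,-4.9,0,0, 0.8,6.5,-7.9,0,0, 0.8,9,-11,0,0, 0.8,11.5,-14,0,0, 0.8,14,-17.1,0,0, 0.8,16,-19.5,0,0, 0.8,17,-20.7,0,0]'
python3 -m jog '[0.8,2,-2.4,0,0, 0.8,4,-4.9,0,0, 0.8,6.5,-7.9,0,0, 0.8,9,-11,0,0, 0.8,11.5,-14,0,0, 0.8,14,-17.1,0,0, 0.8,16,-19.5,0,0, 0.8,16.9,-20.6,0,0]'
```

```text
clock: 1.43
tcp_pos: [0.3804, -0.1107, 0.2312]
tool_rot: [-179.8, -0.0, 16.9]
contact_force: [-0.4, -0.6, -0.7]
width: 0.0173
clock: 2.1
tcp_pos: [0.4834, 0.1389, 0.2319]
tool_rot: [-179.7, -0.1, 17.0]
contact_force: [-0.3, -0.2, 0.4]
width: 0.017
```

```bash
python3 -m jog '[0.8,-0.3,0.5,1,0, 0.8,-0.3,0.5,3,0, 0.8,-0.3,0.5,5,0, 0.8,-0.3,0.5,7,0, 0.8,-0.3,0.5,8.5,0, 0.8,-0.3,0.5,9.5,0, 0.8,-0.3,0.5,10,0, 0.8,-0.3,0.5,10,0]'
python3 - <<'E'
from h import *
w=snap("wrist","pics/w1.png");a=snap("scene","pics/s1.png");b=snap("side","pics/b1.png")
cv2.imwrite("pics/ab1.png",np.vstack([cv2.resize(i[y:y+200,x:x+267,::-1],None,fx=1.5,fy=1.5) for i,x,y in((a["image"],200,100),(b["image"],140,60))]))
E
```

```text
clock: 2.77
tcp_pos: [0.4811, 0.1328, 0.1309]
tool_rot: [-179.7, 0.0, 17.0]
contact_force: [-0.6, -0.3, 0.3]
width: 0.017
```

View pics/w1.png

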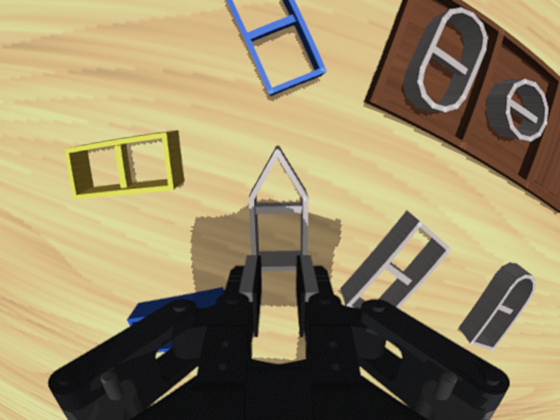

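View pics/ab1.png

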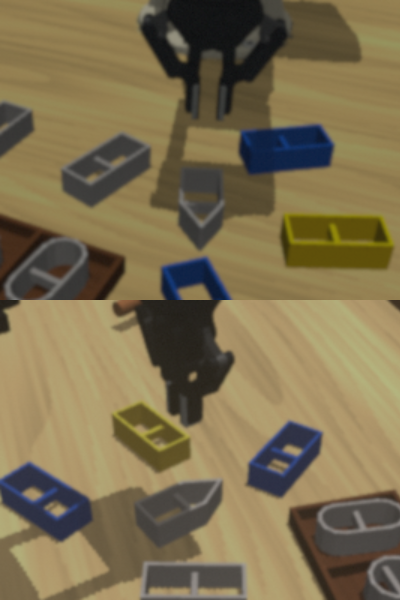

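The wrist view shows the fingers centred on the arrow-tipped die, with its tip at (278,150) and its body between x = 250 and 307. The scene and side views show the fingers above it with nothing touching. I'll descend to TCP z of about 0.062 and hold for over two seconds.

```bash
python3 -m jog '[0.8,0.1,0,1,0, 0.8,0.1,0,2.5,0, 0.8,0.1,0,4,0, 0.8,0.1,0,5.5,0, 0.8,0.1,0,6.5,0, 0.8,0.1,0,6.9,0, 0.8,0.1,0,6.9,0, 0.8,0.1,0,6.9,0]'
python3 -m jog '[0.8,0,0,0,0,0.8,0,0,0,0,0.8,0,0,0,0,0.8,0,0,0,0,0.8,0,0,0,0,0.8,0,0,0,0,0.8,0,0,0,0,0.8,0,0,0,0]'
python3 - <<'E'
from h import *
w=snap("wrist","pics/w2.png");a=snap("scene","pics/s2.png");b=snap("side","pics/b2.png")
cv2.imwrite("pics/ab2.png",np.vstack([cv2.resize(i[y:y+200,x:x+267,::-1],None,fx=1.5,fy=1.5) for i,x,y in((a["image"],200,100),(b["image"],140,60))]))
E
```

```text
clock: 3.58
tcp_pos: [0.4838, 0.1343, 0.0639]
tool_rot: [-179.7, -0.2, 17.0]
contact_force: [0.1, -0.7, -0.0]
width: 0.0169
clock: 4.25
tcp_pos: [0.4838, 0.1343, 0.0639]
tool_rot: [-179.7, -0.2, 17.0]
contact_force: [-0.4, 0.5, -1.0]
width: 0.0171
```

View pics/ab2.png

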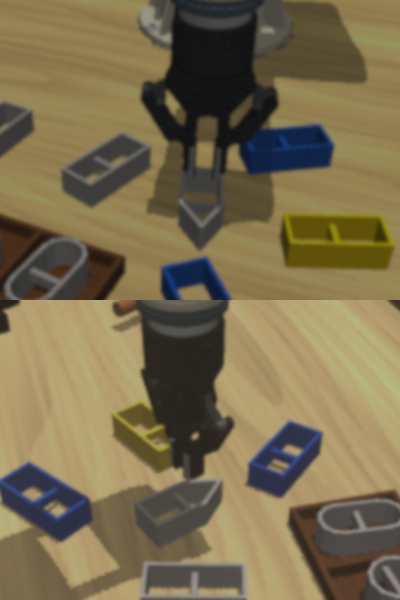

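The fingertips stand about 3 cm over the middle of the die in both views and the die is unmoved. I'll hold on.

```bash
python3 -m jog '[0.8,0,0,0,0,0.8,0,0,0,0,0.8,0,0,0,0,0.8,0,0,0,0,0.8,0,0,0,0,0.8,0,0,0,0,0.8,0,0,0,0,0.8,0,0,0,0]'
python3 -m jog '[0.8,0,0,0,0,0.8,0,0,0,0,0.8,0,0,0,0,0.8,0,0,0,0,0.8,0,0,0,0,0.8,0,0,0,0,0.8,0,0,0,0,0.8,0,0,0,0]'
python3 -m jog '[0.8,0,0,0,0,0.8,0,0,0,0,0.8,0,0,0,0,0.8,0,0,0,0,0.8,0,0,0,0,0.8,0,0,0,0,0.8,0,0,0,0,0.8,0,0,0,0]'
python3 -m jog '[0.8,0,0,0,0,0.8,0,0,0,0,0.8,0,0,-1,0,0.8,0,0,-2.5,0,0.8,0,0,-5,0,0.8,0,0,-8,0,0.8,0,0,-10,0,0.8,0,0,-11,0]'
```

```text
clock: 5.07
tcp_pos: [0.4838, 0.1343, 0.0638]
tool_rot: [-179.7, -0.2, 17.0]
contact_force: [-0.5, -0.4, 0.2]
width: 0.0172
clock: 5.73
tcp_pos: [0.4838, 0.1343, 0.0639]
tool_rot: [-179.7, -0.2, 17.0]
contact_force: [-0.1, -1.4, 0.3]
width: 0.0173
clock: 6.4
tcp_pos: [0.4838, 0.1343, 0.0639]
tool_rot: [-179.7, -0.2, 17.0]
contact_force: [-0.8, -0.2, -0.2]
width: 0.0171
clock: 7.07
tcp_pos: [0.485, 0.1341, 0.1773]
tool_rot: [-179.8, -0.4, 17.0]
contact_force: [0.6, 0.1, -0.2]
width: 0.0169
```

```bash
python3 -m jog '[0.8,0.4,2,0,0, 0.8,1,5,0,0, 0.8,1.8,8.5,0,0, 0.8,2.6,12.2,0,0, 0.8,3.4,16,0,0, 0.8,4.1,19.5,0,0, 0.8,4.7,22.5,0,0, 0.8,5.2,24.5,0,0]'
```

```text
clock: 7.73
tcp_pos: [0.607, -0.0879, 0.1763]
tool_rot: [-179.8, -0.4, 16.9]
contact_force: [0.4, 1.4, 0.2]
width: 0.0172
```

```bash
python3 -m jog '[0.8,0.5,2.5,0,0, 0.8,1,4.5,0,0, 0.8,1.2,5.6,0,0, 0.8,1.2,5.6,1,0, 0.8,1.2,5.6,3,0, 0.8,1.2,5.6,5,0, 0.8,1.2,5.6,6.5,0, 0.8,1.2,5.6,7,0]'
python3 - <<'E'
from h import *
w=snap("wrist","pics/w3.png");a=snap("scene","pics/s3.png");b=snap("side","pics/b3.png")
cv2.imwrite("pics/ab3.png",np.vstack([cv2.resize(i[y:y+200,x:x+267,::-1],None,fx=1.5,fy=1.5) for i,x,y in((a["image"],50,140),(b["image"],290,160))]))
E
```

```text
clock: 8.4
tcp_pos: [0.6325, -0.1357, 0.1028]
tool_rot: [-179.6, -0.1, 16.9]
contact_force: [-0.7, 0.5, 0.2]
width: 0.017
```

View pics/w3.png

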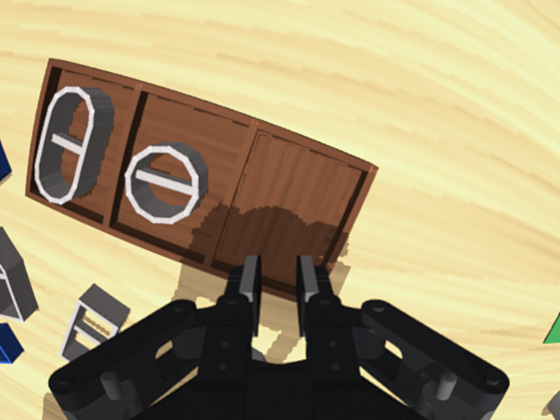

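View pics/ab3.png

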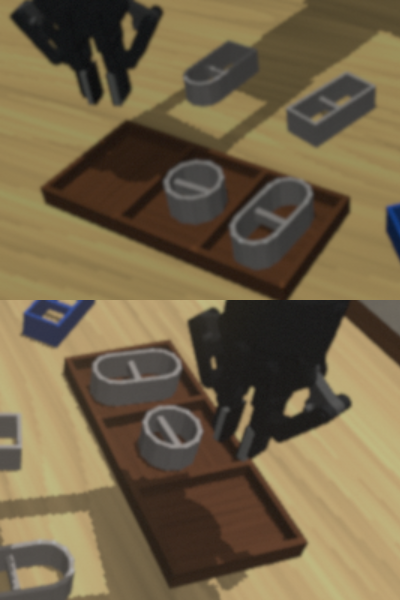

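```bash
cat >> m.py <<'E'
print("tips side",ray(B,448,251,.103)," scene",ray(A,117,206,.103))
E
python3 m.py|tail -1
python3 -m jog '[0.8,0.2,0.3,0.7,0, 0.8,0.2,0.3,1.8,0, 0.8,0.2,0.3,3,0, 0.8,0.2,0.3,4,0, 0.8,0.2,0.3,4.5,0, 0.8,0.2,0.3,4.5,0, 0.8,0.2,0.3,4.5,0, 0.8,0.2,0.3,4.5,0]'
python3 - <<'E'
from h import *
a=snap("scene","pics/s4.png");b=snap("side","pics/b4.png")
cv2.imwrite("pics/ab4.png",np.vstack([cv2.resize(i[y:y+200,x:x+267,::-1],None,fx=1.5,fy=1.5) for i,x,y in((a["image"],50,140),(b["image"],290,160))]))
E
```

```text
tips side [ 0.6427 -0.127   0.103 ]  scene [ 0.6363 -0.1432  0.103 ]
clock: 9.22
tcp_pos: [0.6379, -0.1387, 0.0611]
tool_rot: [-179.7, -0.4, 16.9]
contact_force: [0.3, 0.2, 0.6]
width: 0.0169
```

View pics/ab4.png

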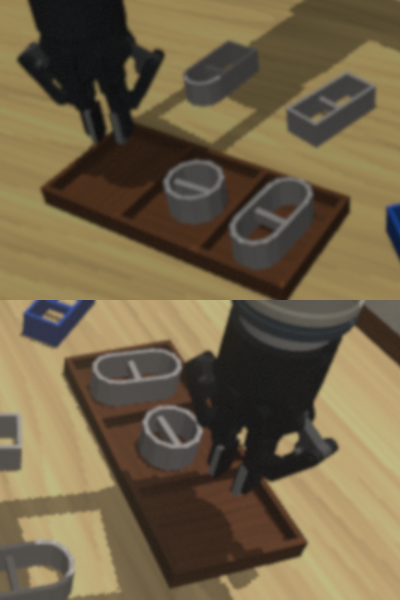

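The tips are over the empty bay in both views and the dies are unmoved. I'll go about 1 cm lower, to match the height used over the die, and hold.

```bash
python3 -m jog '[0.8,-0.2,0,0.4,0,0.8,-0.2,0,0.8,0,0.8,-0.2,0,0.8,0,0.8,-0.2,0,0.8,0,0.8,-0.2,0,0.8,0,0.8,-0.2,0,0.8,0,0.8,-0.2,0,0.8,0,0.8,-0.2,0,0.8,0]'
python3 -m jog '[0.8,0,0,0,0,0.8,0,0,0,0,0.8,0,0,0,0,0.8,0,0,0,0,0.8,0,0,0,0,0.8,0,0,0,0,0.8,0,0,0,0,0.8,0,0,0,0]'
python3 -m jog '[0.8,0,0,0,0,0.8,0,0,0,0,0.8,0,0,0,0,0.8,0,0,0,0,0.8,0,0,0,0,0.8,0,0,0,0,0.8,0,0,0,0,0.8,0,0,0,0]'
python3 -m jog '[0.8,0,0,0,0,0.8,0,0,0,0,0.8,0,0,0,0,0.8,0,0,0,0,0.8,0,0,0,0,0.8,0,0,0,0,0.8,0,0,0,0,0.8,0,0,0,0]'
python3 -m jog '[0.8,0,0,0,0,0.8,0,0,0,0,0.8,0,0,0,0,0.8,0,0,0,0,0.8,0,0,0,0,0.8,0,0,0,0,0.8,0,0,0,0,0.8,0,0,0,0]'
python3 - <<'E'
from h import *
a=snap("scene","pics/s5.png");b=snap("side","pics/b5.png")
cv2.imwrite("pics/ab5.png",np.vstack([cv2.resize(i[y:y+200,x:x+267,::-1],None,fx=1.5,fy=1.5) for i,x,y in((a["image"],50,140),(b["image"],290,160))]))
o=cv2.imread("pics/scene0.png"); 
for n,(x,y) in dict(pointed=(334,238),round=(198,189),square=(271,212),obl=(240,285)).items():
    t=o[y-18:y+18,x-18:x+18]; im=cv2.imread("pics/s5.png")[y-30:y+30,x-30:x+30]
    m=cv2.matchTemplate(im,t,cv2.TM_CCOEFF_NORMED); print(n,cv2.minMaxLoc(m)[1::2],"expect 12,12")
E
```

```text
clock: 9.98
tcp_pos: [0.6363, -0.1393, 0.0535]
tool_rot: [-179.8, -0.4, 16.9]
contact_force: [-0.2, 0.0, -0.7]
width: 0.0171
clock: 10.65
tcp_pos: [0.6363, -0.1393, 0.0535]
tool_rot: [-179.8, -0.4, 16.9]
contact_force: [-0.2, 0.3, 0.2]
width: 0.017
clock: 11.32
tcp_pos: [0.6363, -0.1393, 0.0535]
tool_rot: [-179.8, -0.4, 16.9]
contact_force: [-0.3, -0.4, 0.8]
width: 0.0171
clock: 11.98
tcp_pos: [0.6363, -0.1393, 0.0535]
tool_rot: [-179.8, -0.4, 16.9]
contact_force: [0.3, 0.2, 0.1]
width: 0.0167
clock: 12.65
tcp_pos: [0.6363, -0.1393, 0.0535]
tool_rot: [-179.8, -0.4, 16.9]
contact_force: [0.5, -0.1, 0.0]
width: 0.0167
pointed (0.9993642568588257, (12, 12)) expect 12,12
round (0.7928914427757263, (12, 12)) expect 12,12
square (0.9959081411361694, (12, 12)) expect 12,12
obl (0.9985994696617126, (12, 12)) expect 12,12
```

View pics/ab5.png

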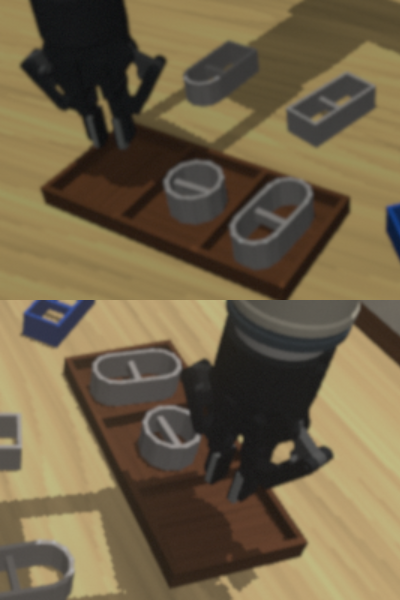

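The final view shows the tips over the empty bay, all dies in place (the round die's lower match comes from the shadow on it), and no contact force beyond noise.

```bash
python3 -c "
from station import robot
print(robot.hand_in())"
```

```text
the job is handed in; nothing more can be done
None
```

I pointed at the pointed die and then at the empty bay, and handed the job in while still pointing at the bay. No verdict was reported.

- **Die:** The fingertips stayed over its measured middle, about (0.482, 0.133), roughly 32 mm above its top for about 2.8 s.
- **Bay:** I crossed with the tips about 0.18 m above the bench. I then held for over 2.5 s near the measured middle of the end bay, about (0.635, -0.138). The tips finished there about 31 mm above the rim.

**Last checks:**
- **Contact:** Force readings stayed at noise level, at most 1.4 N and not steady, with nothing touching in the pictures.
- **Dies moved:** Image matching in the scene view found the pointed, round, square and oblong dies unmoved to the pixel. The round die's match score was lower (0.79), because the arm's shadow fell on it. I checked the ring die by eye only, and it looked unmoved.
- **Position:** The two fixed cameras agreed to 3–4 mm on the pointed die. My rough fingertip sightings over the bay disagreed with the measured tip by up to 13 mm in the side view, still inside the 30 mm allowance.

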